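# Unlock the waste bin, post the spent cartridge, lock it again

### The job

Post the spent cartridge into the waste bin, whose flap is locked: pinch both release tabs of the dial on its lid fully in, turn the dial clockwise to its open stop and let go so that the tabs spring out. Push the cartridge, held upright in the gripper, down through the flap so that it drops inside and the flap snaps shut behind it. Then pinch and turn the dial back until it is locked with its tabs out, and leave the other things standing where they are.

Things in the scene. Friction and masses are not known exactly. Their poses are not given: they have to be found in the camera images.
- bin: Fixed white waste bin, 160 mm (its x) by 270 mm (its y) by 190 mm high, walls 4 mm. Origin: centre of its underside; z up. On the lid are the dial (axis at bin x 0, y -62 mm) and the mouth (x 0, y +38 mm). Round the dial is a fixed notched collar, outer radius 50 mm, 14 mm high: keep fingertips 15 mm or more above the lid there.
- mouth (a point): Centre of the bin's rectangular mouth at the level of the lid's top (190 mm above the bench). The mouth is 66 mm along the bin's x by 60 mm along its y; this frame's axes are the bin's. Just below it lies the sprung steel flap.
- dial_grip (a point): Point on the dial's upright axis, 38 mm above the lid: where to pinch the tabs. The dial is a grey upright bar 76 mm long (this frame's x), 36 mm thick (y), top 48 mm above the lid; a white line marks its +x end, which points to the mouth when locked. The black tabs stick out of the middle of its two long faces (y = +29 and -29 mm). The frame turns with the dial.
- tab_a_face (a point): Centre of the outer face of the black release tab at the dial's +y side; the face is flat, 30 mm wide along the dial's x, and spans 16 to 48 mm above the lid. The two faces are 58 mm apart when out and 42 mm when pinched fully in.
- tab_b_face (a point): Centre of the outer face of the black release tab at the dial's -y side; the face is flat, 30 mm wide along the dial's x, and spans 16 to 48 mm above the lid. The two faces are 58 mm apart when out and 42 mm when pinched fully in.
- dial (a joint): Dial angle in rad, growing clockwise seen from above: 0 locked (white line to the mouth), 1.2 open; stops at -0.04 and 1.24. Friction 0.04 N m. Unless both tabs are in by about 5 mm (better all 8 mm) it cannot leave the locked or the open place (play about 0.08 rad). At both the tabs click out when let go. While it is locked a cam under the lid holds the flap.
- tab_a (a joint): Push-in of the tab at the dial's +y side, m: 0 out, 0.008 fully in. Spring 4.5 to 7 N.
- tab_b (a joint): Push-in of the tab at the dial's -y side, m: 0 out, 0.008 fully in. Spring 4.5 to 7 N.
- flap (a joint): Flap angle in rad: 0 shut, 1.45 open. The flap is 68 mm long, hinged along the mouth's +y side (away from the dial), its top 6.5 mm below the lid's top; it swings down into the bin. Spring about 0.08 N m: the cartridge must be pushed (about 3 to 6 N) to start it; once 50 mm of the cartridge is below the lid it slides in by its own weight when let go.
- cartridge_center (a point): Centre (half-way up) of the spent cartridge: a loose upright white block with grey lines, 50 mm (its x) by 34 mm (y) by 100 mm high, the top 6 mm of it a round grey cap, 22 mm wide; 0.28 kg. Hold it by its top 35 mm, so that 50 mm of it can go below the lid before the fingertips reach the lid. It goes into the mouth with its 50 mm side along the bin's x, either way round.
- bottle: Bystander: white round bottle, 56 mm diameter, 130 mm high. Origin: centre of its underside.
- jar: Bystander: clear round jar, 68 mm diameter, 85 mm high. Origin: centre of its underside.
- vial_block: Bystander: grey block with round dimples, 66 mm (x) by 50 mm (y) by 55 mm high. Origin: centre of its underside.
Mind the look-alikes: they are no part of the job. Leave any purple, red or turquoise look-alike of the part that bears cartridge_center alone.

How it is judged:
By the outcome, as a careful person would: the job done as asked, in the order asked, and still so for the second after the job is handed in, with the robot touching nothing.
It also fails if it takes over 67 s, if anything falls off the work surface, if the arm or the gripper's body presses on something with over 40 N, if the wrist force passes 120 N, or if a joint passes its speed limit or range.

### The arm

A 6-joint arm with a two-finger parallel gripper is mounted at the origin on the work surface. World frame = base frame: x ahead of the robot, y to its left, z up, the work surface at z = 0. Lengths are in m, angles in degrees, forces in N, time in s.
With the tool pointing down it reaches from about 0.25 to 0.725 m from the base axis. Payload 9.7 kg.
Tool frame: the origin (TCP) lies on the centre line of the jaws, within the pads' length; the fingertips stand tip_reach ahead of it and the grasp point (between the pads) lies 2 mm behind it (tip_reach is the distance from the TCP to the fingertips, in m); z points along the fingers, y is the direction in which the jaws open and shut (so a half turn about z gives the same grasp; the last joint's range is limited). The gripper opens to 85 mm and grips with 20 to 120 N. Pads are 22 mm wide; open, the fingers measure 114 mm over their backs; the gripper's body (76 mm by 85 mm) begins 54 mm behind the grasp point. The pads swing forward as they close: fully open they stand 13 mm farther back than shut.
Start: joints at [-66.291, 4.979, 10.078, 95.1, 0, 90], TCP at [0.221, -0.504, 0.248] pointing down, gripper open.
Joint ranges: [-179.16, 179.16], [-48.56, 103.87], [-65.8, 70.77], [-126.05, 130.52], [-82.76, 87.17], [-180, 180]. Speed limits (degrees/s): [127.2, 127.2, 147.25, 180, 180, 180].

### API

Orientations are given as [roll, pitch, yaw] about the fixed x, y, z axes, in that order (R = Rz(yaw) Ry(pitch) Rx(roll)).
In Python, from workcell import get_obs, camera, calibration, job_done, tip_reach gives the robot as it stands.
- The arm moves only by the tool apply_moves, never from a script. Its argument "rows" is a list of rows, each a list of 7 numbers: the shift along the world's x, y, z in mm, then the turn, a rotation vector about the world's x, y, z in degrees, then the closure, from 0 (fully open) to 1 (shut). A call has 1 to 20 rows; each row shifts and turns the commanded pose from where the row before left it; what a row does not reach is not made up. A row lasts 1/8 s, in which the tool goes at most 62.5 mm and 10.7 degrees, less where a joint would pass 70% of its speed; a pose out of reach is approached as far as the arm can. A call with a gripper value outside its range is refused whole. The fingers move at their own pace and stop on an object; "grip_force" is the grip in N (left out, the last holds). Time passes only in rows, so rows that do not move let the fingers close. It gives the time, the measured TCP pose, the force and the opening at its end, in the units of the state.
- get_obs(): the state, without advancing time (a new reading comes with each control period).
- camera(name): name is "side" or "top"; returns the picture (420x560x3 uint8, red, green, blue); there is no depth.
- calibration(name): a dict with "intrinsics" (3x3 intrinsics, pixels), "dist" ([k1, k2, p1, p2, k3] as OpenCV has them; the pictures are not rectified), "T" (4x4, takes a point from camera to world coordinates). Camera axes: x right, y down, z forward; pixel columns grow to the right and rows downward; lengths in m; the calibration is good to about 2 mm. A picture is of the moment at which its call begins. calibration takes no time and is no camera call.
- job_done(): hands the job in, once; it reports no verdict.
The state is a dict: "time": time; "q": joint angles; "qd": joint speeds; "joint_efforts": joint torques, N m; "ee_pos": TCP position; "tcp_rot": TCP orientation; "wrist_force": force on the tool from outside, world axes, zero at the start; "torque": the same for the moment, N m; "opening": finger opening in m.
Only numpy, scipy, OpenCV 4.12 (cv2) and the standard library are available. Lean on these libraries where they do the work, as an engineer would, in place of code of your own. Each camera call takes 0.05 s, during which the arm holds its last target.

## Working session

There is one attempt and no reset: what is moved stays moved. The work goes in short steps, Python scripts to look and compute and a tool call to move; the robot and the scene stay as the last step left them, time stands still between calls to the robot, and variables do not carry over. Pictures are saved under pics/ and viewed, and the job is handed in when it is done.

Besides the shell and the picture viewer there is one more tool, called after "Call:" in YAML: its name, and indented under it one key for each argument. apply_moves: Moves the arm, as the interface text tells. Its arguments: {"type":"object","properties":{"rows":{"type":"array","items":{"type":"array","items":{"type":"number"}}},"grip_force":{"type":"number"}},"required":["rows"]}

```bash
mkdir -p pics; ls
cat > h.py <<'E'
import cv2,numpy as np
from workcell import *
def shot(n,f):
    im=camera(n); cv2.imwrite('pics/'+f,im[:,:,::-1]); return im
E
python3 - <<'E'
from h import *
for n in('side','top'):
    shot(n,n+'0.png'); c=calibration(n); print(n,c['intrinsics'],c['dist'],c['T'])
print(get_obs(),tip_reach)
E
```

```text
pics
side [[495.48096031   0.         272.24085471]
 [  0.         495.48096031 211.21890271]
 [  0.           0.           1.        ]] [-0.03209102  0.          0.          0.          0.        ] [[ 0.99309461 -0.07607713  0.08930487  0.49523178]
 [-0.11621425 -0.53386141  0.83754776 -0.82407354]
 [-0.01604181 -0.84214267 -0.53901613  0.72425574]
 [ 0.          0.          0.          1.        ]]
top [[465.83483634   0.         278.86163932]
 [  0.         465.83483634 208.95708252]
 [  0.           0.           1.        ]] [-0.14380443  0.          0.          0.          0.        ] [[ 0.05142838 -0.97500286  0.2161586   0.34310847]
 [-0.99866792 -0.05111589  0.00703988  0.07940311]
 [ 0.00418524 -0.2162327  -0.97633288  1.34408946]
 [ 0.          0.          0.          1.        ]]
{'time': 0.1, 'q': array([-6.62903597e+01,  5.00625934e+00,  1.00392327e+01,  9.50997705e+01,
        1.17533185e-03,  8.99977234e+01]), 'qd': array([ 0.03934089, -0.02871892,  0.12296753,  0.00651267,  0.01393586,
        0.03350535]), 'joint_efforts': array([-1.78676277e-03, -5.21563661e+01,  4.65652585e+01,  1.59914733e-02,
       -1.16110641e-07,  2.90041203e-05]), 'ee_pos': array([ 0.22108539, -0.50340275,  0.2476723 ]), 'tcp_rot': array([-1.79933203e+02, -1.17798518e-03,  2.37119156e+01]), 'wrist_force': array([-0.29909119,  0.07067876, -0.52322505]), 'torque': array([ 0.0267346 , -0.02821951,  0.01882457]), 'opening': 0.0850960267691009} 0.017
```

View pics/side0.png

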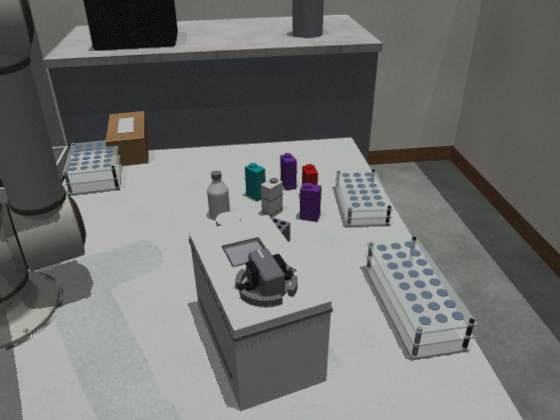

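View pics/top0.png

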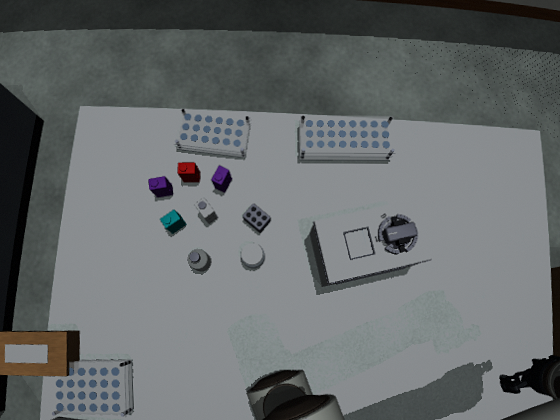

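The candidates are, in the top view, teal (172,221), purple (160,186) and (222,178), red (188,171), and a white/grey block at (205,211), which is (272,197) in the side view. Only the white one fits. I'll confirm it in enlarged crops.

Run:
```python
import cv2,numpy as np
t=cv2.imread('pics/top0.png');s=cv2.imread('pics/side0.png')
f=lambda i,x,y,w,h,k:cv2.resize(i[y:y+h,x:x+w],None,fx=k,fy=k,interpolation=cv2.INTER_CUBIC)
cv2.imwrite('pics/c1.png',np.hstack([f(t,180,190,50,50,8),f(s,245,170,50,50,8)]))
cv2.imwrite('pics/c2.png',f(t,305,195,130,105,6))
cv2.imwrite('pics/c3.png',f(s,185,205,150,110,5))
```

```text
(no output)
```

View pics/c1.png

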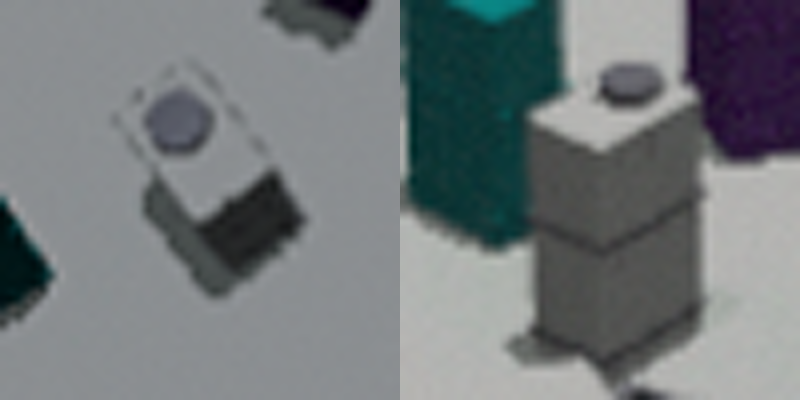

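View pics/c2.png

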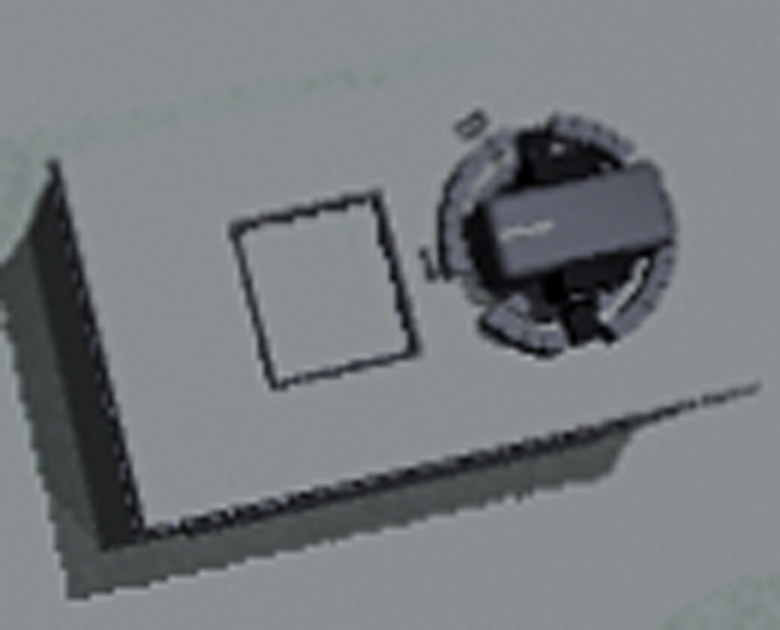

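View pics/c3.png

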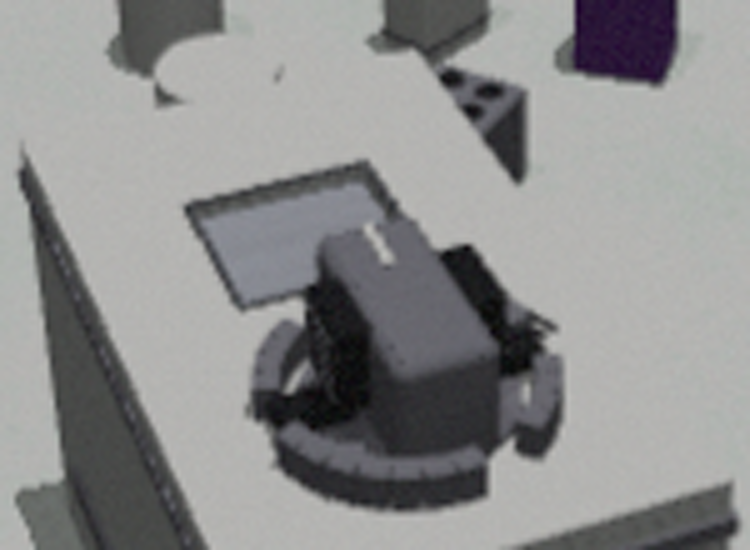

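The crops confirm it: a white block with grey lines and a round grey cap. The dial is locked, with its white line toward the mouth. Next I turn the pixels into positions.

```bash
cat >> h.py <<'E'
def ray(n,p,z):
    c=calibration(n);T=np.array(c['T'])
    p=np.array(p,float).reshape(-1,1,2)
    u=cv2.undistortPoints(p,np.array(c['intrinsics']),np.array(c['dist'])).reshape(-1,2)
    d=np.c_[u,np.ones(len(u))]@T[:3,:3].T; o=T[:3,3]
    return o+d*((z-o[2])/d[:,2])[:,None]
def uncrop(p,x,y,k): return (np.array(p,float)+.5)/k-.5+np.array([x,y])
E
python3 - <<'E'
from h import *
np.set_printoptions(precision=4,suppress=True)
U=lambda p:uncrop(p,305,195,6); V=lambda p:uncrop(p,185,205,5)
m=ray('top',U([(235,228),(378,196),(416,350),(276,385)]),.19);print('mouth top',m,m.mean(0))
m=ray('side',V([(186,205),(365,162),(400,212),(243,307)]),.19);print('mouth side',m)
m=ray('top',U([(55,163),(140,530),(760,385)]),.19);print('lid',m, (m[0]+m[2])/2)
a=m[1]-m[0];b=m[2]-m[1];print(np.degrees(np.arctan2(a[1],a[0])),np.degrees(np.arctan2(b[1],b[0])),np.linalg.norm(a),np.linalg.norm(b))
m=ray('top',U([(500,238),(552,227),(492,205),(655,163),(675,240),(503,277)]),.238);print('dial',m,m[2:].mean(0))
m=ray('side',V([(320,235),(410,222),(497,352),(378,385),(368,225),(390,260)]),.238);print('dial side',m,m[:4].mean(0))
U=lambda p:uncrop(p,180,190,8); V=lambda p:uncrop(p,245-50,170,8)
m=ray('top',U([(183,62),(115,120),(203,222),(273,170)]),.094);print('cart',m,m.mean(0))
for i,j in((0,3),(1,2),(0,1),(3,2)):
  d=m[j]-m[i];print(np.degrees(np.arctan2(d[1],d[0])),np.linalg.norm(d))
print('cap',ray('top',U([(179,122)]),.1))
m=ray('side',V([(530,115),(600,150),(697,97)]),.094);print('cart side',m,(m[0]+m[2])/2,'cap',ray('side',V([(631,82)]),.1))
print('bystanders',ray('top',[(252,255)],.085),ray('top',[(198,256)],.13),ray('top',[(257,217)],.055),'teal',ray('top',[(172,218)],.1),'purp',ray('top',[(222,176)],.1))
E
```

```text
mouth top [[ 0.5463 -0.0786  0.19  ]
 [ 0.563  -0.139   0.19  ]
 [ 0.4984 -0.1559  0.19  ]
 [ 0.481  -0.0974  0.19  ]] [ 0.5222 -0.1177  0.19  ]
mouth side [[ 0.4799 -0.0957  0.19  ]
 [ 0.5466 -0.0781  0.19  ]
 [ 0.5563 -0.1106  0.19  ]
 [ 0.4974 -0.1571  0.19  ]]
lid [[ 0.5702 -0.002   0.19  ]
 [ 0.4185 -0.0426  0.19  ]
 [ 0.4901 -0.3033  0.19  ]] [ 0.5302 -0.1526  0.19  ]
-164.99285179585763 -74.62923751644837 0.1570723219731785 0.2703225135844951
dial [[ 0.5391 -0.18    0.238 ]
 [ 0.5446 -0.2014  0.238 ]
 [ 0.5525 -0.1767  0.238 ]
 [ 0.5732 -0.2444  0.238 ]
 [ 0.5417 -0.2525  0.238 ]
 [ 0.5232 -0.1813  0.238 ]] [ 0.5477 -0.2137  0.238 ]
dial side [[ 0.5238 -0.1835  0.238 ]
 [ 0.5534 -0.1805  0.238 ]
 [ 0.5726 -0.2491  0.238 ]
 [ 0.5354 -0.2594  0.238 ]
 [ 0.5397 -0.1802  0.238 ]
 [ 0.545  -0.1996  0.238 ]] [ 0.5463 -0.2181  0.238 ]
cart [[0.6418 0.3018 0.094 ]
 [0.62   0.3236 0.094 ]
 [0.5858 0.2899 0.094 ]
 [0.6053 0.2673 0.094 ]] [0.6132 0.2956 0.094 ]
-136.67271219005173 0.05024337515770663
-135.46704195268703 0.04802090368317259
134.94051059267719 0.030860667882668596
130.70933793979566 0.02986918504680871
cap [[0.6191 0.3002 0.1   ]]
cart side [[0.5856 0.2893 0.094 ]
 [0.6055 0.2636 0.094 ]
 [0.6405 0.2933 0.094 ]] [0.6131 0.2913 0.094 ] cap [[0.6193 0.2956 0.1   ]]
bystanders [[0.4903 0.1547 0.085 ]] [[0.4745 0.2936 0.13  ]] [[0.602  0.1492 0.055 ]] teal [[0.5778 0.3797 0.1   ]] purp [[0.7042 0.2514 0.1   ]]
```

Results:
- **Bin:** yaw about 15°, mouth at (0.522, -0.118).
- **Dial axis:** about (0.547, -0.2145). Tool yaw to pinch it is about 105°.
- **Cartridge:** (0.613, 0.294), long axis about 44°.

I'm moving above the dial.

Call:
apply_moves:
  rows:
    - [0,0,30,0,0,0,0]
    - [27,24,3,0,0,6.8,0]
    - [27,24,3,0,0,6.8,0]
    - [27,24,3,0,0,6.8,0]
    - [27,24,3,0,0,6.8,0]
    - [27,24,3,0,0,6.8,0]
    - [27,24,3,0,0,6.8,0]
    - [27,24,3,0,0,6.8,0]
    - [27,24,0,0,0,6.8,0]
    - [27,24,0,0,0,6.8,0]
    - [27,24,0,0,0,6.8,0]
    - [27,24,0,0,0,6.8,0]
    - [28,24,0,0,0,6.6,0]
    - [0,0,0,0,0,0,0]
    - [0,0,0,0,0,0,0]
  grip_force: 35

```text
time: 1.98
ee_pos: [0.5459, -0.2157, 0.2989]
tcp_rot: [-180.0, -0.0, 105.1]
wrist_force: [-0.3, 0.0, 0.5]
opening: 0.0851
```

Run:
```python
from h import *
o=get_obs();print(o)
a=shot('side','s1.png')
cv2.imwrite('pics/s1c.png',cv2.resize(a[130:330,160:360,::-1],None,fx=3,fy=3,interpolation=2))
```

```text
{'time': 1.975, 'q': array([-2.15552569e+01,  1.18810529e+01,  2.35299426e+01,  1.01698358e+02,
       -1.34392442e-02,  5.33849830e+01]), 'qd': array([-1.00762248, -0.68212367, -0.1453326 , -0.01477959, -0.02574359,
       -0.07826762]), 'joint_efforts': array([ 1.08114414e+00, -5.75892055e+01,  4.53325582e+01, -6.04669517e-02,
        4.29592305e-02, -2.57470622e-02]), 'ee_pos': array([ 0.54588691, -0.21570654,  0.2989097 ]), 'tcp_rot': array([-1.79952278e+02, -1.87177416e-02,  1.05059758e+02]), 'wrist_force': array([-0.33145683,  0.04973914,  0.52119719]), 'torque': array([-0.00313768,  0.0796485 ,  0.04492747]), 'opening': 0.08512112952309422}
```

View pics/s1c.png

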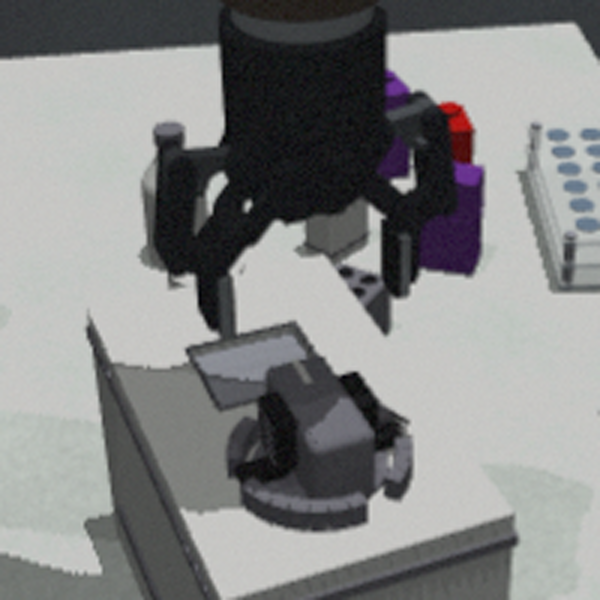

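The gripper is centred above the dial with the fingers on either side of the tabs; the tips are near (234,242) and (293,228) in the side view. Next I lower and pinch.

Call:
apply_moves:
  rows:
    - [1,1,-18,0,0,0,0]
    - [0,0,-18,0,0,0,0]
    - [0,0,-18,0,0,0,0]
    - [0,0,-18,0,0,0,0]
    - [0,0,0,0,0,0,0]
    - [0,0,0,0,0,0,0.2]
    - [0,0,0,0,0,0,0.3]
    - [0,0,0,0,0,0,0.36]
    - [0,0,0,0,0,0,0.36]

```text
time: 3.15
ee_pos: [0.5476, -0.2148, 0.2287]
tcp_rot: [179.9, 0.1, 105.1]
wrist_force: [1.0, -0.2, 6.0]
opening: 0.055
```

Run:
```python
from h import *
a=shot('side','s2.png')
cv2.imwrite('pics/s2c.png',cv2.resize(a[170:330,180:360,::-1],None,fx=4,fy=4,interpolation=2)[:600])
```

```text
(no output)
```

View pics/s2c.png

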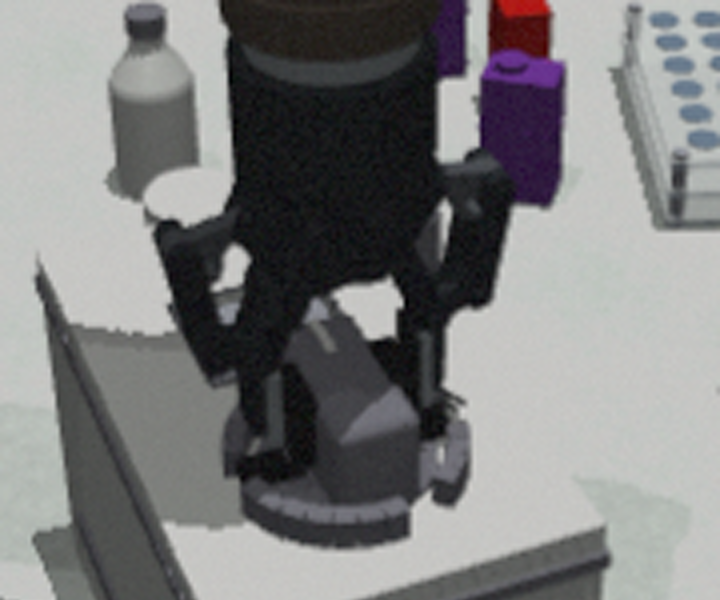

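The pads are on both tabs, with lateral force near zero. I continue closing.

Call:
apply_moves:
  rows:
    - [0,0,0,0,0,0,0.45]
    - [0,0,0,0,0,0,0.52]
    - [0,0,0,0,0,0,0.6]
    - [0,0,0,0,0,0,0.6]

```text
time: 3.7
ee_pos: [0.5483, -0.2146, 0.23]
tcp_rot: [179.7, 0.2, 105.1]
wrist_force: [2.1, 1.6, 12.4]
opening: 0.0397
```

Both tabs are in, with the opening at 40 mm. I turn clockwise 69°.

Call:
apply_moves:
  rows:
    - [0,0,1,0,0,-4,0.6]
    - [0,0,1,0,0,-7,0.6]
    - [0,0,0,0,0,-7,0.6]
    - [0,0,0,0,0,-7,0.6]
    - [0,0,0,0,0,-7,0.6]

```text
time: 4.32
ee_pos: [0.548, -0.2146, 0.2302]
tcp_rot: [179.9, -0.0, 72.9]
wrist_force: [4.0, 0.1, 2.6]
opening: 0.0396
```

Run:
```python
from h import *
print(get_obs()['torque'])
a=shot('side','s3.png')
cv2.imwrite('pics/s3c.png',cv2.resize(a[170:330,180:360,::-1],None,fx=4,fy=4,interpolation=2)[:600])
```

```text
[ 0.02201867 -0.78994601  0.05974877]
```

View pics/s3c.png

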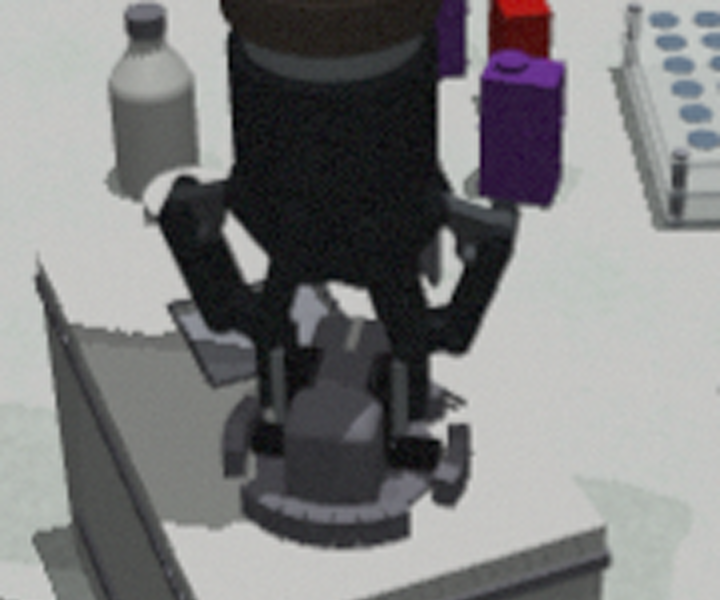

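The dial turns with the gripper and the forces are low. I carry on to the open stop.

Call:
apply_moves:
  rows:
    - [0,0,0,0,0,-7,0.6]
    - [0,0,0,0,0,-7,0.6]
    - [0,0,0,0,0,-7,0.6]
    - [0,0,0,0,0,-7,0.6]
    - [0,0,0,0,0,-7,0.6]
    - [0,0,0,0,0,-3,0.6]
    - [0,0,0,0,0,0,0.6]

```text
time: 5.25
ee_pos: [0.5477, -0.2144, 0.2302]
tcp_rot: [179.9, -0.1, 35.2]
wrist_force: [3.4, 1.6, 4.9]
opening: 0.0397
```

Run:
```python
from h import *
print(get_obs()['torque'])
```

```text
[ 0.39954369 -0.70900564 -0.04126559]
```

Call:
apply_moves:
  rows:
    - [0,0,0,0,0,0,0.45]
    - [0,0,0,0,0,0,0.25]
    - [0,0,0,0,0,0,0]
    - [0,0,0,0,0,0,0]
    - [0,0,0,0,0,0,0]
    - [0,0,30,0,0,0,0]
    - [0,0,30,0,0,0,0]
    - [0,0,30,0,0,0,0]
    - [0,30,10,0,0,0,0]
    - [5,50,0,0,0,0,0]
    - [5,50,0,0,0,0,0]
    - [5,50,0,0,0,0,0]
    - [5,50,0,0,0,0,0]
    - [5,50,0,0,0,0,0]

```text
time: 7.0
ee_pos: [0.5721, 0.067, 0.3295]
tcp_rot: [180.0, -0.0, 35.1]
wrist_force: [1.0, 0.0, 0.4]
opening: 0.0854
```

Run:
```python
from h import *
a=shot('side','s4.png');b=shot('top','t4.png')
k=lambda i,x,y,w,h,f:cv2.resize(i[y:y+h,x:x+w,::-1],None,fx=f,fy=f,interpolation=2)
cv2.imwrite('pics/s4c.png',np.hstack([k(a,190,210,130,110,3),k(b,305,190,130,110,3)]))
```

```text
(no output)
```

View pics/s4c.png

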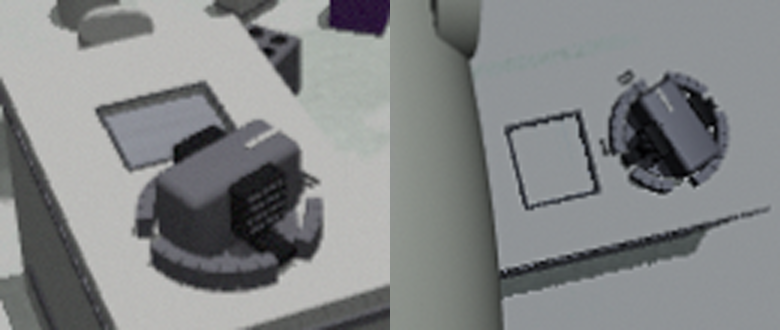

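View pics/t4.png

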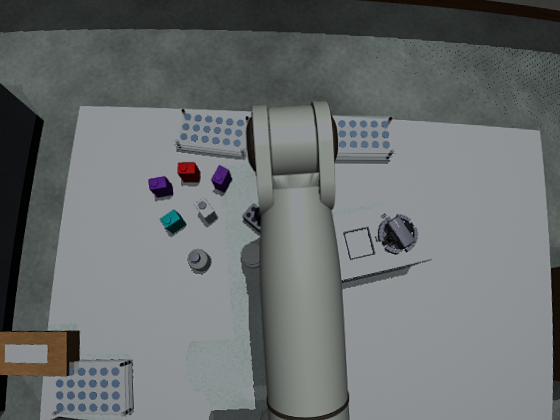

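The dial sits at open with its tabs out and the mouth unchanged. The purple, red and teal look-alikes stay where they are. I go to the white cartridge with yaw 133° so the jaws span its 50 mm side.

Call:
apply_moves:
  rows:
    - [4,23,0,0,0,9.8,0]
    - [4,23,0,0,0,9.8,0]
    - [4,23,-10,0,0,9.8,0]
    - [4,23,-10,0,0,9.8,0]
    - [4,23,-15,0,0,9.8,0]
    - [4,23,-15,0,0,9.8,0]
    - [4,23,-20,0,0,9.8,0]
    - [4,23,-20,0,0,9.8,0]
    - [4,22,-20,0,0,9.8,0]
    - [4,22,-20,0,0,9.8,0]
    - [0,0,0,0,0,0,0]
    - [0,0,0,0,0,0,0]

```text
time: 8.6
ee_pos: [0.6123, 0.2927, 0.2]
tcp_rot: [180.0, 0.0, 132.9]
wrist_force: [0.4, -1.3, -0.3]
opening: 0.0856
```

Run:
```python
from h import *
a=shot('side','s5.png')
print(get_obs()['ee_pos'])
cv2.imwrite('pics/s5c.png',cv2.resize(a[80:260,170:370,::-1],None,fx=3,fy=3,interpolation=2))
```

```text
[0.61243952 0.29261528 0.20045831]
```

View pics/s5c.png

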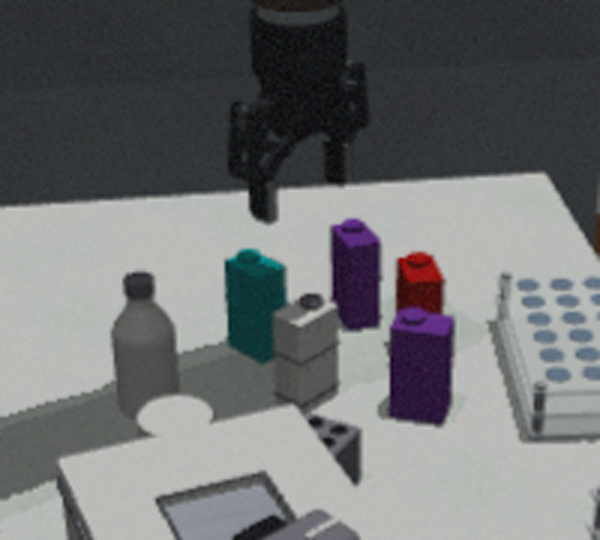

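The jaws are aligned over the white cartridge, which sits near (272,190) in the side view with the look-alikes clear. I descend.

Call:
apply_moves:
  rows:
    - [0,1,-25,0,0,0,0]
    - [0,1,-25,0,0,0,0]
    - [0,0,-25,0,0,0,0]
    - [0,0,-25,0,0,0,0]
    - [0,0,-14,0,0,0,0]
    - [0,0,0,0,0,0,0]
    - [0,0,0,0,0,0,0]

```text
time: 9.52
ee_pos: [0.6127, 0.2955, 0.0868]
tcp_rot: [179.9, 0.0, 133.1]
wrist_force: [0.2, 0.8, 0.6]
opening: 0.0854
```

Run:
```python
from h import *
a=shot('side','s6.png')
cv2.imwrite('pics/s6c.png',cv2.resize(a[110:240,200:350,::-1],None,fx=4,fy=4,interpolation=2))
```

```text
(no output)
```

View pics/s6c.png

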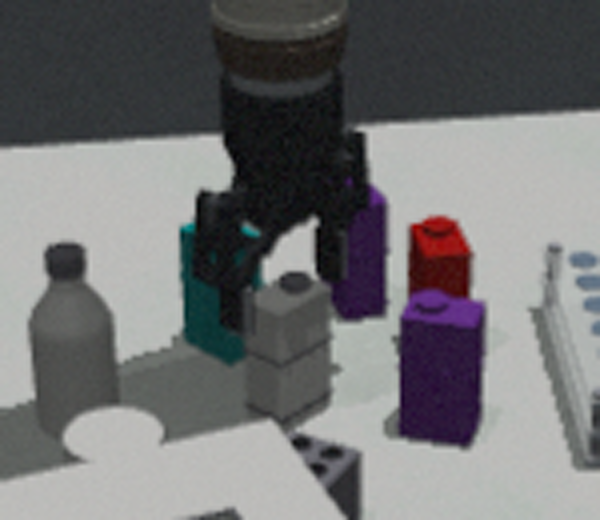

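The fingers straddle the block's two ends with no contact. I close the gripper.

Call:
apply_moves:
  rows:
    - [0,0,0,0,0,0,0.2]
    - [0,0,0,0,0,0,0.3]
    - [0,0,0,0,0,0,0.4]
    - [0,0,0,0,0,0,0.5]
    - [0,0,0,0,0,0,0.5]
    - [0,0,0,0,0,0,0.5]
  grip_force: 45

```text
time: 10.32
ee_pos: [0.6125, 0.2957, 0.0859]
tcp_rot: [179.9, 0.0, 133.1]
wrist_force: [2.3, 2.3, 5.9]
opening: 0.0493
```

Gripped at 49 mm. I lift and check how it sits.

Call:
apply_moves:
  rows:
    - [0,0,5,0,0,0,0.5]
    - [0,0,15,0,0,0,0.5]
    - [0,0,30,0,0,0,0.5]
    - [0,0,40,0,0,0,0.5]
    - [0,0,40,0,0,0,0.5]
    - [0,0,40,0,0,0,0.5]
    - [0,0,40,0,0,0,0.5]
    - [0,0,25,0,0,0,0.5]
    - [0,0,0,0,0,0,0.5]
    - [0,0,0,0,0,0,0.5]

```text
time: 11.58
ee_pos: [0.6121, 0.2954, 0.3188]
tcp_rot: [-179.9, -0.0, 133.1]
wrist_force: [0.2, -0.2, -4.4]
opening: 0.0496
```

Run:
```python
from h import *
a=shot('side','s7.png')
cv2.imwrite('pics/s7c.png',cv2.resize(a[20:220,190:340,::-1],None,fx=3,fy=3,interpolation=2))
```

```text
(no output)
```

View pics/s7c.png

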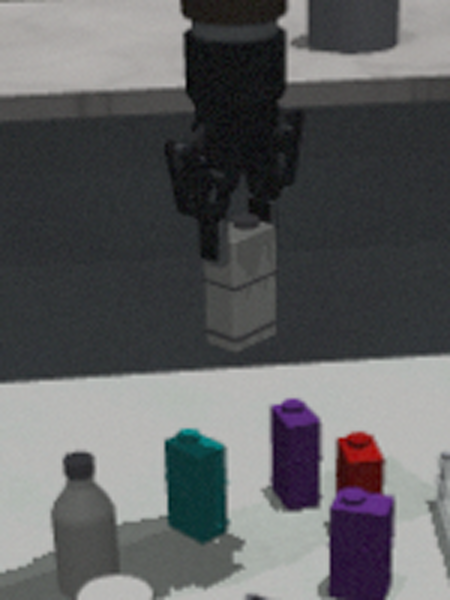

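The cartridge hangs upright and alone. I carry it over the mouth.

Call:
apply_moves:
  rows:
    - [-3,-12,0,0,0,-1,0.5]
    - [-6,-25,0,0,0,-2,0.5]
    - [-6,-30,0,0,0,-2,0.5]
    - [-7,-30,0,0,0,-2,0.5]
    - [-7,-30,0,0,0,-2,0.5]
    - [-7,-30,0,0,0,-2,0.5]
    - [-7,-30,0,0,0,-2,0.5]
    - [-7,-30,0,0,0,-2,0.5]
    - [-7,-30,0,0,0,-2,0.5]
    - [-7,-30,0,0,0,-2,0.5]
    - [-7,-30,0,0,0,-2,0.5]
    - [-7,-35,0,0,0,-2,0.5]
    - [-6,-34,0,0,0,-2,0.5]
    - [-4,-25,0,0,0,-2,0.5]
    - [-2,-12,0,0,0,-1,0.5]
    - [0,0,0,0,0,0,0.5]
    - [0,0,-20,0,0,0,0.5]
    - [0,0,0,0,0,0,0.5]

```text
time: 13.88
ee_pos: [0.5218, -0.1165, 0.2988]
tcp_rot: [-179.9, -0.1, 105.2]
wrist_force: [-0.8, -0.1, -4.2]
opening: 0.0492
```

Run:
```python
from h import *
a=shot('side','s8.png')
print(get_obs()['ee_pos'],get_obs()['tcp_rot'])
cv2.imwrite('pics/s8c.png',cv2.resize(a[100:310,170:350,::-1],None,fx=3.5,fy=3.5,interpolation=2)[:600*2][-600:])
```

```text
[ 0.52195709 -0.11667749  0.2998764 ] [-1.79935384e+02 -4.46562848e-02  1.05185763e+02]
```

View pics/s8c.png

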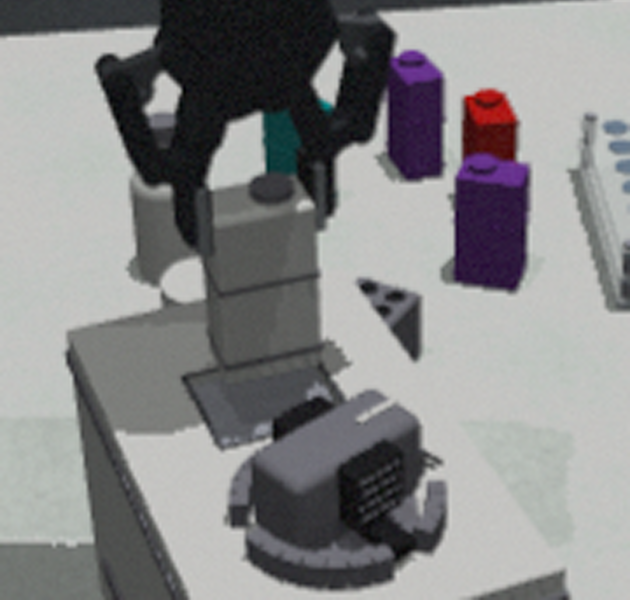

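Run:
```python
from h import *
p=[(x/3.5+170,(y+135)/3.5+100) for x,y in((218,366),(320,347))]
m=ray('side',p,.213);print(m)
r=np.radians(15.2);R=np.array([[np.cos(r),np.sin(r)],[-np.sin(r),np.cos(r)]])
print((m[:,:2]-[.522,-.1177])@R.T)
p=[(x/3.5+170,(y+135)/3.5+100) for x,y in((184,377),(220,445))]
m=ray('side',p,.19);print((m[:,:2]-[.522,-.1177])@R.T)
```

```text
[[ 0.49893827 -0.12238053  0.213     ]
 [ 0.55090537 -0.11326588  0.213     ]]
[[-0.02348214  0.00152975]
 [ 0.02905674 -0.00329968]]
[[-0.03420798  0.0297137 ]
 [-0.03434262 -0.03060618]]
```

The front bottom edge reads about 15 mm off from what I expect along bin y, so I measure more carefully before pushing.

Run:
```python
from h import *
a=cv2.imread('pics/s8.png');b=shot('top','t8.png')
cv2.imwrite('pics/s8d.png',cv2.resize(a[150:240,200:300],None,fx=6.5,fy=6.5,interpolation=2))
cv2.imwrite('pics/t8c.png',cv2.resize(b[190:310,300:440,::-1],None,fx=5,fy=5,interpolation=2))
```

```text
(no output)
```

View pics/s8d.png

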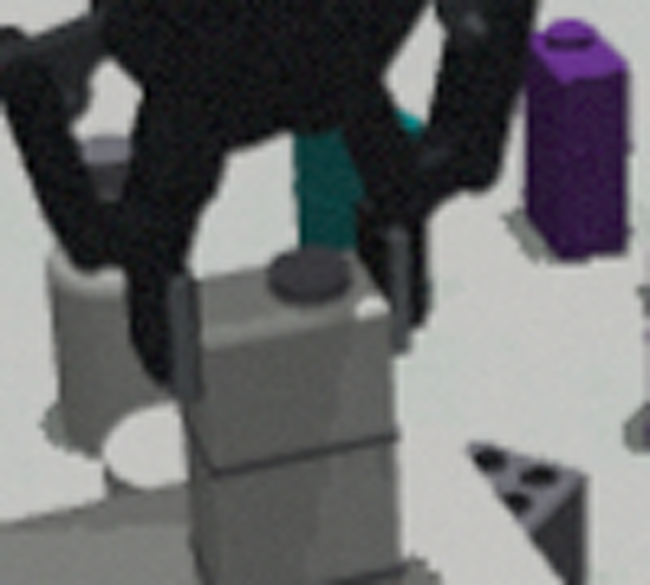

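View pics/t8c.png

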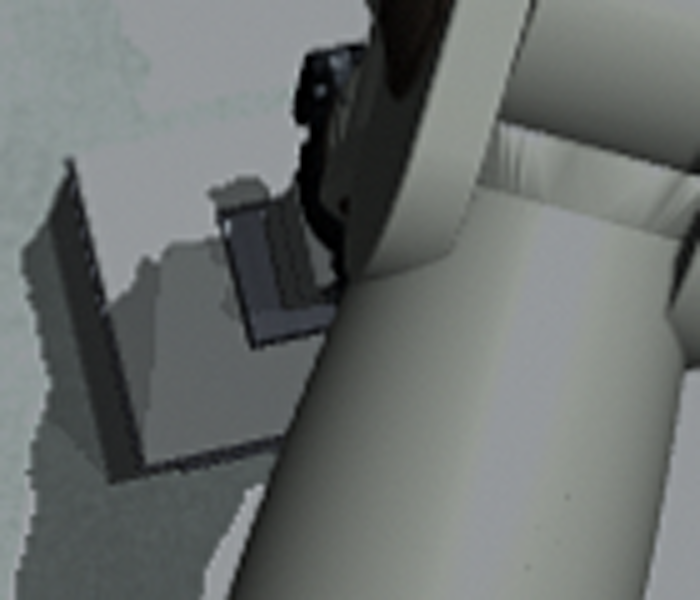

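Run:
```python
import cv2
a=cv2.imread('pics/s8.png')
cv2.imwrite('pics/s8e.png',cv2.resize(a[215:285,215:300],None,fx=8,fy=8,interpolation=2))
```

```text
(no output)
```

View pics/s8e.png

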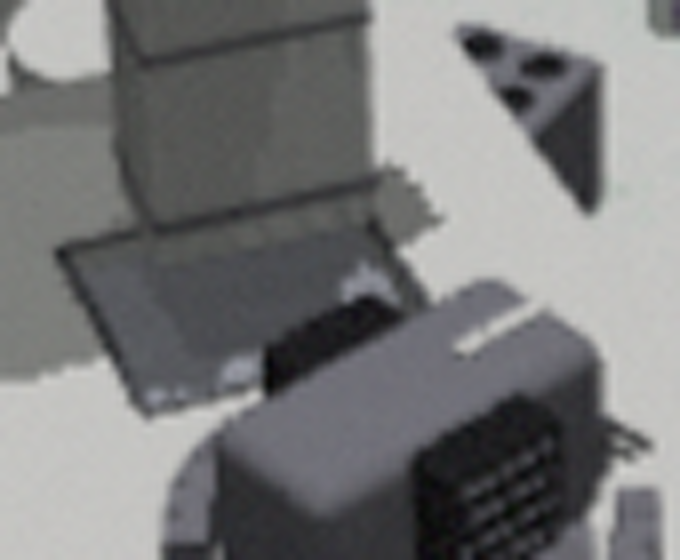

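Run:
```python
from h import *
r=np.radians(15.2);R=np.array([[np.cos(r),np.sin(r)],[-np.sin(r),np.cos(r)]])
for z in(.2138,):
  m=ray('side',uncrop([(160,262),(372,220)],215,215,8),z);print((m[:,:2]-[.522,-.1177])@R.T)
# top front edge: corners block top front
m=ray('side',uncrop([(205,345),(388,310)],200,150,6.5),.2138+.094);print((m[:,:2]-[.522,-.1177])@R.T)
```

```text
[[-0.02391231 -0.0126111 ]
 [ 0.02347716 -0.016237  ]]
[[-0.0259965  -0.01840482]
 [ 0.02149708 -0.0206796 ]]
```

The earlier corners were on the lower grey line. The true bottom edge is at y ≈ -14 to -16 mm, against -17 expected for a centred cartridge. It is centred, so I push down.

Call:
apply_moves:
  rows:
    - [0,0,-10,0,0,0,0.5]
    - [0,0,-10,0,0,0,0.5]
    - [0,0,-8,0,0,0,0.5]
    - [0,0,-8,0,0,0,0.5]
    - [0,0,-8,0,0,0,0.5]

```text
time: 14.6
ee_pos: [0.5223, -0.1177, 0.2562]
tcp_rot: [180.0, 0.0, 105.1]
wrist_force: [0.6, -1.3, -0.3]
opening: 0.0492
```

Call:
apply_moves:
  rows:
    - [0,0,-8,0,0,0,0.5]
    - [0,0,-8,0,0,0,0.5]
    - [0,0,-8,0,0,0,0.5]
    - [0,0,-8,0,0,0,0.5]
    - [0,0,-7,0,0,0,0.5]
    - [0,0,0,0,0,0,0.5]

```text
time: 15.35
ee_pos: [0.5219, -0.1175, 0.2165]
tcp_rot: [-179.9, -0.0, 105.1]
wrist_force: [-0.1, -0.9, -2.9]
opening: 0.0494
```

Run:
```python
from h import *
a=shot('side','s9.png')
cv2.imwrite('pics/s9c.png',cv2.resize(a[150:300,180:330,::-1],None,fx=4,fy=4,interpolation=2))
```

```text
(no output)
```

View pics/s9c.png

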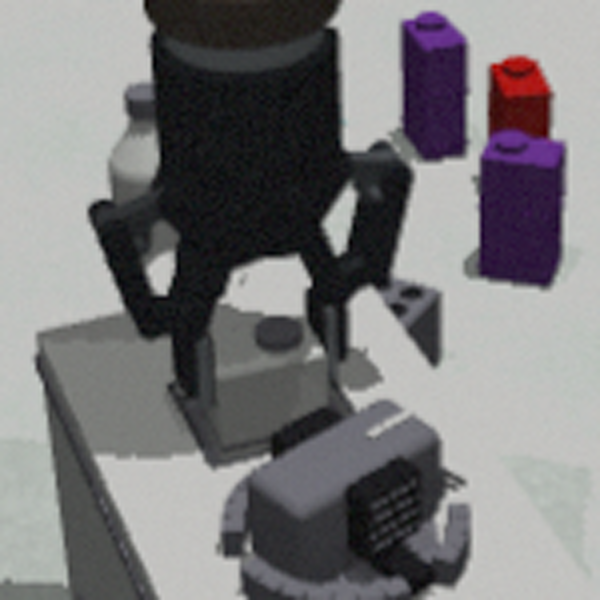

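The cartridge is about 60 mm below the lid. I let go.

Call:
apply_moves:
  rows:
    - [0,0,0,0,0,0,0.3]
    - [0,0,0,0,0,0,0.15]
    - [0,0,0,0,0,0,0.15]
    - [0,0,0,0,0,0,0.15]
    - [0,0,0,0,0,0,0.15]
    - [0,0,10,0,0,0,0.1]
    - [0,0,30,0,0,0,0]
    - [0,0,40,0,0,0,0]
    - [0,0,40,0,0,0,0]

```text
time: 16.52
ee_pos: [0.5219, -0.1175, 0.3392]
tcp_rot: [180.0, 0.0, 105.1]
wrist_force: [0.0, -0.0, -0.3]
opening: 0.0854
```

Run:
```python
from h import *
a=shot('side','s10.png')
cv2.imwrite('pics/s10c.png',cv2.resize(a[150:300,180:330,::-1],None,fx=4,fy=4,interpolation=2))
```

```text
(no output)
```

View pics/s10c.png

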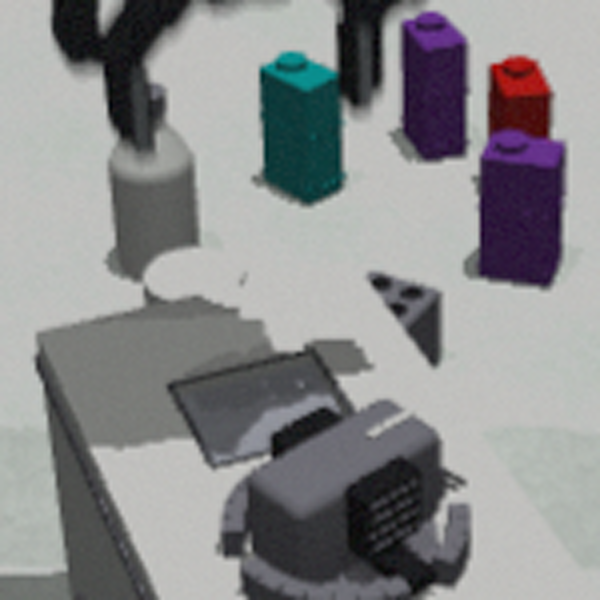

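The cartridge is gone and the flap is shut. I go back to the dial with yaw 35°.

Call:
apply_moves:
  rows:
    - [3,-12,0,0,0,-8,0]
    - [3,-12,0,0,0,-9,0]
    - [3,-12,0,0,0,-9,0]
    - [3,-12,0,0,0,-9,0]
    - [3,-12,0,0,0,-9,0]
    - [4,-12,0,0,0,-9,0]
    - [4,-12,0,0,0,-9,0]
    - [3,-13,0,0,0,-8,0]
    - [0,0,-20,0,0,0,0]
    - [0,0,-20,0,0,0,0]
    - [0,0,-20,0,0,0,0]
    - [0,0,0,0,0,0,0]

```text
time: 18.08
ee_pos: [0.5477, -0.2144, 0.2765]
tcp_rot: [-179.9, 0.1, 35.1]
wrist_force: [-0.3, 0.5, 0.0]
opening: 0.0855
```

Run:
```python
from h import *
a=shot('side','s11.png')
print(get_obs()['ee_pos'],get_obs()['tcp_rot'])
cv2.imwrite('pics/s11c.png',cv2.resize(a[150:300,180:330,::-1],None,fx=4,fy=4,interpolation=2))
```

```text
[ 0.54794736 -0.21447316  0.27768172] [-1.79979037e+02  1.30290229e-02  3.51103770e+01]
```

View pics/s11c.png

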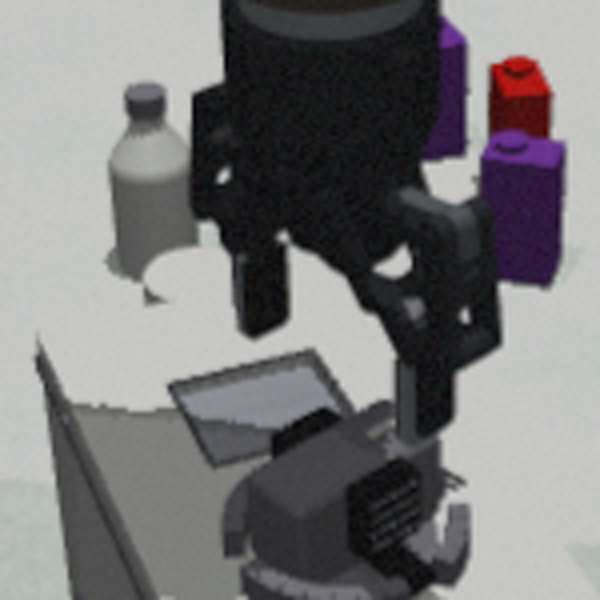

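The flap lies flat and the fingers are aligned with the tabs. I lower and pinch.

Call:
apply_moves:
  rows:
    - [0,0,-17,0,0,0,0]
    - [0,0,-17,0,0,0,0]
    - [0,0,-15,0,0,0,0]
    - [0,0,0,0,0,0,0.1]
    - [0,0,0,0,0,0,0.25]
    - [0,0,0,0,0,0,0.36]
    - [0,0,0,0,0,0,0.45]
    - [0,0,0,0,0,0,0.52]
    - [0,0,0,0,0,0,0.6]
    - [0,0,0,0,0,0,0.6]
  grip_force: 35

```text
time: 19.38
ee_pos: [0.5482, -0.2143, 0.231]
tcp_rot: [179.9, -0.1, 35.1]
wrist_force: [-4.1, 4.6, 13.1]
opening: 0.0395
```

Call:
apply_moves:
  rows:
    - [0,0,1,0,0,4,0.6]
    - [0,0,1,0,0,7,0.6]
    - [0,0,0,0,0,7,0.6]
    - [0,0,0,0,0,7,0.6]
    - [0,0,0,0,0,7,0.6]
    - [0,0,0,0,0,7,0.6]
    - [0,0,0,0,0,7,0.6]
    - [0,0,0,0,0,7,0.6]
    - [0,0,0,0,0,7,0.6]
    - [0,0,0,0,0,7,0.6]
    - [0,0,0,0,0,3,0.6]
    - [0,0,0,0,0,0,0.6]

```text
time: 20.88
ee_pos: [0.5484, -0.2143, 0.2312]
tcp_rot: [179.9, 0.0, 105.1]
wrist_force: [0.7, 3.6, 5.5]
opening: 0.0393
```

Run:
```python
from h import *
print(get_obs()['torque'],get_obs()['tcp_rot'])
```

```text
[ 0.66573377 -0.01523797  0.04796571] [1.79923134e+02 8.57142552e-03 1.05098867e+02]
```

Call:
apply_moves:
  rows:
    - [0,0,0,0,0,0,0.45]
    - [0,0,0,0,0,0,0.25]
    - [0,0,0,0,0,0,0]
    - [0,0,0,0,0,0,0]
    - [0,0,0,0,0,0,0]
    - [0,0,30,0,0,0,0]
    - [0,0,30,0,0,0,0]
    - [0,0,30,0,0,0,0]
    - [-20,-20,10,0,0,0,0]
    - [-25,-40,0,0,0,0,0]
    - [-25,-40,0,0,0,0,0]
    - [-25,-40,0,0,0,0,0]
    - [-25,-40,0,0,0,0,0]
    - [-25,-40,0,0,0,0,0]
    - [-25,-30,0,0,0,0,0]
    - [0,0,0,0,0,0,0]
    - [0,0,0,0,0,0,0]

```text
time: 23.0
ee_pos: [0.3783, -0.4644, 0.3304]
tcp_rot: [180.0, -0.0, 105.1]
wrist_force: [0.1, 0.0, 0.2]
opening: 0.0853
```

Run:
```python
from h import *
a=shot('side','s12.png');b=shot('top','t12.png')
k=lambda i,x,y,w,h,f:cv2.resize(i[y:y+h,x:x+w,::-1],None,fx=f,fy=f,interpolation=2)
cv2.imwrite('pics/s12c.png',np.hstack([k(a,185,205,130,110,3),k(b,305,190,130,110,3)]))
cv2.imwrite('pics/t12x.png',np.vstack([k(b,60,100,400,200,1.5),k(a,150,140,260,110,600/260)[:250]]))
```

```text
(no output)
```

View pics/s12c.png

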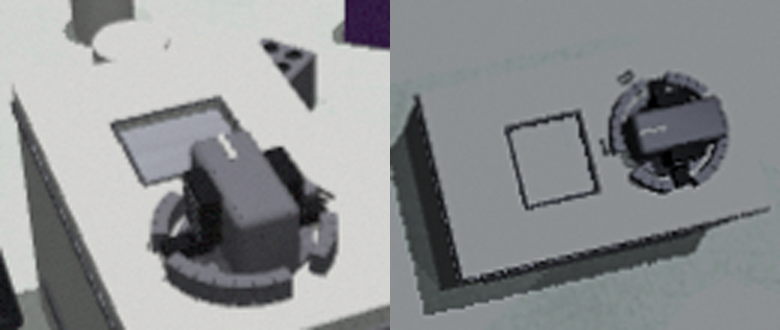

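View pics/t12x.png

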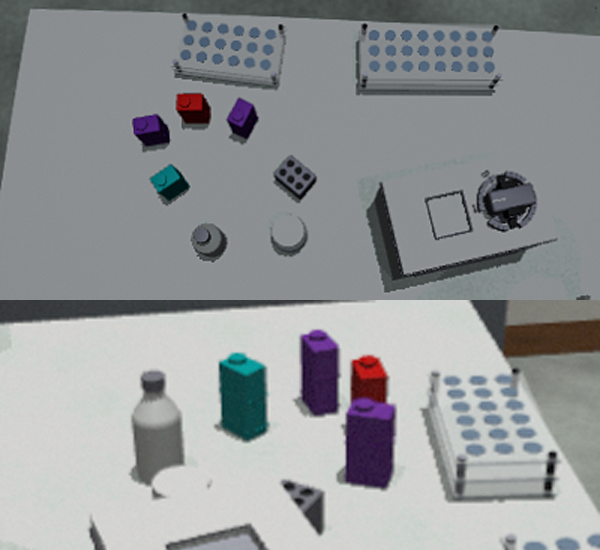

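The dial is back with its white line toward the mouth, the flap is shut and the bystanders look unmoved. I do a quick numeric comparison with the start pictures before handing in.

Run:
```python
import cv2,numpy as np
for n,bx in(('side',{'dial':(230,240,75,65),'things':(200,150,130,90)}),('top',{'dial':(370,205,55,55),'things':(140,150,140,130)})):
  a=cv2.imread(f'pics/{n}0.png').astype(int);b=cv2.imread(f"pics/{n[0]}12.png").astype(int)
  for k,(x,y,w,h) in bx.items():
    d=np.abs(a-b).max(2)[y:y+h,x:x+w]>45; p=np.argwhere(d); print(n,k,d.sum(),(p.min(0)[::-1]+[x,y],p.max(0)[::-1]+[x,y]) if len(p) else '')
    if k=='dial': cv2.imwrite(f'pics/cmp_{n}.png',cv2.resize(np.hstack([a[y:y+h,x:x+w],b[y:y+h,x:x+w]]).astype(np.uint8),None,fx=5,fy=5,interpolation=2))
```

```text
side dial 1 (array([272, 255]), array([272, 255]))
side things 732 (array([258, 177]), array([286, 218]))
top dial 1 (array([392, 245]), array([392, 245]))
top things 215 (array([198, 202]), array([217, 226]))
```

View pics/cmp_side.png

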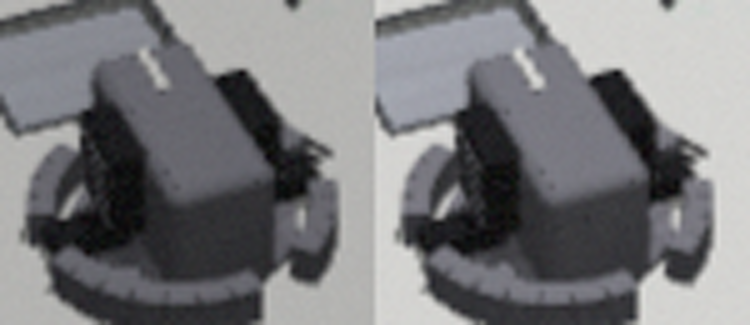

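The dial and tabs match the start picture. The only change among the things is at the cartridge's old spot. I hand the job in.

```bash
python3 -c "
from workcell import *
print(job_done())"
```

```text
the job is handed in; nothing more can be done
None
```

The spent cartridge is inside the bin with the flap shut behind it, and the dial is locked again with its tabs out. The job took about 23 s of the 67 s allowed.

I pinched both tabs in, turned the dial about 70° clockwise to open, and released it. The white cartridge went about 60 mm down through the flap before I let go, and it dropped in. Then I pinched the dial again, turned it back to locked, let go and moved the arm clear.

- **Final comparison with the start pictures:** the dial and tab area differs by one pixel in each view. Among the bystanders and look-alikes, the only change is the empty spot where the cartridge stood.
- **Flap:** it looks flat and shut after the drop and at the end.
- **Reading that disagreed:** before pushing, the cartridge's bottom edge first seemed about 15 mm off along bin y. I had picked the lower grey line instead of the edge, and re-measuring showed it centred to within about 4 mm.
- **Forces:** the highest wrist force I saw was about 15 N, while pinching the tabs. I only read it at the end of each move, so brief peaks could have been missed.

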